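# Raise the counterweighted gate bar and push the parts box through

## Task

Push the lowered gate bar up from below, past its balance point, so that it swings over and stays raised by itself. Then push the lidded parts box along the table between the guide rails, through the open gate, until it stands against the end stop. Only push: do not pick anything up, and leave the cup, brass bush, open red bin and small bottle where they are.

Things in the scene. Friction and masses are not known exactly. Their poses are not given: they have to be found in the camera images.
- gate: Fixed gate station. Origin on the table, mid-lane, right under the lowered bar; x runs along the lane away from the robot, y left across it, z up. Guide rails 14 mm high, x = -170 to +130 mm, inner faces at y = +-68 mm. A rest post (12 mm thick, its cap 18 mm, 86 mm high) under the bar at y = +88 mm; nothing of the station stands further left.
- gate_stop (a point): Top middle of the end stop's near face: gate frame (+120, 0, 28) mm. The stop is a strip 28 mm high right across the lane's far end. With the box against it, the box origin is at x = +75 mm in the gate frame.
- bar (a joint): Gate bar angle, rad: 0 lowered (level, on the rest post), 1.5 raised (nearly upright, at its stop). Round tube, 18 mm diameter, 260 mm from hinge to free end, axis 95 mm above the table. Below about 0.8 rad it falls back, beyond that it swings on up by itself, damped. Lifting takes 1 to 2 N at the free end.
- bar_hinge (a point): Hinge of the bar, on its centre line: gate frame (0, -120, 95) mm, between two grey cheeks (50 mm over all along x, 30 mm along y, 110 mm high). The bar turns about the gate's x axis, its free end swinging up and over to the hinge. (The rubber sleeve at the free end, 21 mm, is only for looks.)
- bar_weight (a point): Centre of the bar's counterweight, a dark steel disc (48 mm diameter, 30 mm thick) on a cranked stub, 65 mm from the hinge, 110 degrees round from the bar: above the hinge when lowered; when raised it hangs out on the right of the hinge, reaching y = -207 mm in the gate frame.
- bar_tip (a point): Point on the bar's centre line 10 mm from its free end, 250 mm from the hinge; moves with the bar. Lowered: (0, +130, 95) mm in the gate frame. The bar overhangs the rest post here, with free space beneath, to its left and towards the robot, so fingertips tilted forward 25 to 45 degrees can go under it from the left or from the robot's side.
- partsbox: Loose closed box, blue with a cream lid, 90 mm along its x (the lane), 120 mm along its y, 95 mm high, 0.35 to 0.7 kg; too wide to grip across y. Origin at the centre of its underside. It starts between the rails on the robot's side of the bar, which blocks it while lowered.
- cup: Bystander: white open cup, 72 mm diameter, 75 mm high, beyond the bar's free end to the left; origin at the centre of its underside. Leave alone.
- bush: Bystander: brass bush (ring), 38 mm diameter, 22 mm high, left of the lane beyond the bar; origin at the centre of its underside. Leave alone.
- redbin: Bystander: open red bin 120 x 100 x 60 mm, right of the hinge post; origin at the centre of its underside. Leave alone.
- oiler: Bystander: small bottle, 40 mm diameter, 100 mm high, right of the lane beyond the hinge post; origin at the centre of its underside. Leave alone.
Mind the look-alikes: they are no part of the job. There is more than one size of the partsbox; the one meant has the size given above.

How it is judged:
On the way, in this order (a step that is already met when the one before it is completed fails the run):
1. the bar is raised past balance and stays up (above 1.35 rad) by itself, with nothing of the robot touching it (value of joint bar above 1.35 rad and contact force between each of the arm, the fingers and bar below 0.2 N), for 0.3 s.
2. the box has been pushed through the gate to the end stop (value of joint bar above 1.35 rad and x of partsbox in the frame of gate above 0.06 m), for 0.2 s.
At the end, for the whole second after the job is handed in: The bar stays raised (joint above 1.35 rad), and the box stands flat and at rest between the rails against the end stop (within 15 mm of it) (all of step 2 and x of partsbox in the frame of gate below 0.085 m and y of partsbox in the frame of gate between -0.02 and 0.02 m and angle between partsbox's own z axis and vertical below 0.05 rad and height (world z) of partsbox below 0.006 m and linear speed of partsbox below 0.01 m/s); the robot touches nothing.
It fails at once if the parts box is lifted (15 mm) or tipped (0.2 rad) (height (world z) of partsbox above 0.015 m or angle between partsbox's own z axis and vertical above 0.2 rad).
It fails at once if the cup is moved more than 20 mm (distance of cup from where it was at the start of the episode above 0.02 m).
It fails at once if the brass bush is moved more than 20 mm (distance of bush from where it was at the start of the episode above 0.02 m).
It fails at once if the red bin is moved more than 20 mm (distance of redbin from where it was at the start of the episode above 0.02 m).
It fails at once if the small bottle is moved more than 20 mm (distance of oiler from where it was at the start of the episode above 0.02 m).
It also fails if it takes over 56 s, if anything falls off the work surface, if the arm or the gripper's body presses on something with over 40 N, if the wrist force passes 120 N, or if a joint passes its speed limit or range.

## Robot

A 6-joint arm with a two-finger parallel gripper is mounted at the origin on the work surface. World frame = base frame: x ahead of the robot, y to its left, z up, the work surface at z = 0. Lengths are in m, angles in rad, forces in N, time in s.
With the tool pointing down it reaches from about 0.35 to 0.725 m from the base axis. Payload 4.3 kg.
Tool frame: the origin (TCP) lies midway between the tips of the shut fingers; the grasp point (between the pads) lies behind it (manip.grasp_offset is the z of the grasp point in the tool frame, in m); z points along the fingers, y is the line along which they close (so a half turn about z gives the same grasp; the last joint's range is limited). The gripper opens to 85 mm and grips with 20 to 120 N. Pads are 22 mm wide; open, the fingers measure 114 mm over their backs; the gripper's body (76 mm by 85 mm) begins 54 mm behind the grasp point. The pads swing forward as they close: fully open they stand 13 mm farther back than shut.
Start: joints at [1.021, 0.377, 0.081, 1.274, 0, 1.46], TCP at [0.245, 0.52, 0.231] pointing down, gripper open.
Joint ranges: [-2.72, 2.72], [-0.84, 1.66], [-1.02, 1.22], [-1.77, 2.12], [-1.37, 1.28], [-3.14, 3.14]. Speed limits (rad/s): [2.57, 2.57, 3.14, 3.14, 3.14, 3.14].

## Interface

Orientations are given as a rotation vector (axis times angle).
In Python, from bench import manip, eyes gives the robot as it stands. Calls block until the motion is done:
- manip.move_pose(position, orientation): joint-space move of the TCP to a pose.
- manip.move_l(position, rotation=None, velocity=0.15, guard=None): straight line of the TCP; rotation=None keeps the orientation; velocity is the mean speed in m/s. With guard (N) it stops when the force on the tool has changed by that much, and returns True; else False.
- manip.movej(angles): joint-space move.
- manip.gripper_to(opening, strength=None): finger opening in m; strength is the grip in N (None keeps the last); returns when the fingers have stopped.
- manip.dwell(seconds).
- manip.inverse_kinematics(position, orientation): joint angles nearest the present ones, or None.
- eyes.capture(name): name is "side" or "top"; returns (picture, depth): 480x640x3 uint8, red, green, blue; 480x640 float32, m along the optical axis (not along the pixel's ray), 0 where there is no reading.
- eyes.camera_params(name): a dict with "fx", "fy", "cx", "cy" (pixels), "k1" (the pictures are not rectified: a ray, as slopes to the right and down, at radius r is drawn at 1 + k1 r^2 times it, then the intrinsics apply), "R" (3x3) and "t" (3): a world point X has camera coordinates R X + t. Camera axes: x right, y down, z forward; pixel columns grow to the right and rows downward; lengths in m; the calibration is good to about 2 mm. A picture is of the moment at which its call begins. camera_params takes no time and is no camera call.
A pose or a line that the arm cannot do raises manip.IKError and nothing moves.
- manip.finish_job(): hands the job in; it is judged then, once.
Readings, each from a call of its own:
- manip.current_t(): time.
- manip.current_qpos(): joint angles.
- manip.current_joint_vel(): joint speeds.
- manip.current_joint_efforts(): joint torques, N m.
- manip.current_position(): TCP position.
- manip.current_ee_rot(): TCP orientation.
- manip.current_contact_force(): force on the tool from outside, world axes, zero at the start.
- manip.current_moment(): the same for the moment, N m.
- manip.current_gripper_width(): finger opening in m.
- manip.current_gripper_force(): force on a finger pad.
Only numpy, scipy, OpenCV 4.12 (cv2) and the standard library are available. Lean on these libraries where they do the work, as an engineer would, in place of code of your own. Each camera call takes 0.05 s, during which the arm holds its last target. There are 200 camera calls.

## Working session

There is one attempt and no reset: what is moved stays moved. The work goes in short steps, each a Python script; the robot and the scene stay as the last script left them, time stands still between calls to the robot, and variables do not carry over. Pictures are saved under pics/ and viewed, at most 10 in all, crops included, and the job is handed in when it is done.

```bash
ls; mkdir -p pics
cat > h.py <<'E'
import numpy as np, cv2
from bench import manip, eyes
def rays(name, uv):
    p=eyes.camera_params(name); K=np.array([[p['fx'],0,p['cx']],[0,p['fy'],p['cy']],[0,0,1.]])
    s=cv2.undistortPoints(np.array(uv,float).reshape(-1,1,2),K,np.array([p['k1'],0,0,0.]))[:,0]
    R=np.array(p['R']);t=np.array(p['t'])
    return -R.T@t, np.c_[s,np.ones(len(s))]@R
def onplane(name,uv,z):
    o,d=rays(name,uv); return o+d*((z-o[2])/d[:,2])[:,None]
def cloud(name,dep):
    v,u=np.mgrid[:480,:640]; o,d=rays(name,np.c_[u.ravel(),v.ravel()])
    return (o+d*dep.reshape(-1,1)).reshape(480,640,3)
E
python3 - <<'E'
from h import *
for n in("top","side"):
    im,d=eyes.capture(n); cv2.imwrite(f"pics/{n}0.png",im[:,:,::-1]); np.savez(f"{n}0.npz",im=im,d=d)
    p=eyes.camera_params(n); print(n,-np.array(p['R']).T@p['t'],np.array(p['R'])[2],p['fx'],p['k1'],(d>0).mean())
print(manip.current_t(),manip.grasp_offset)
E
```

```text
pics
top [0.42498219 0.01458041 0.96155006] [ 0.13833777  0.01190314 -0.99031357] 433.7405346965071 -0.05308904921430801 0.9961067708333333
side [ 0.39523834 -0.79975189  0.99807027] [ 0.11769321  0.66527814 -0.73726068] 612.9384169797529 0.013504735241079776 0.9960872395833333
0.1 -0.0187
```

View pics/top0.png

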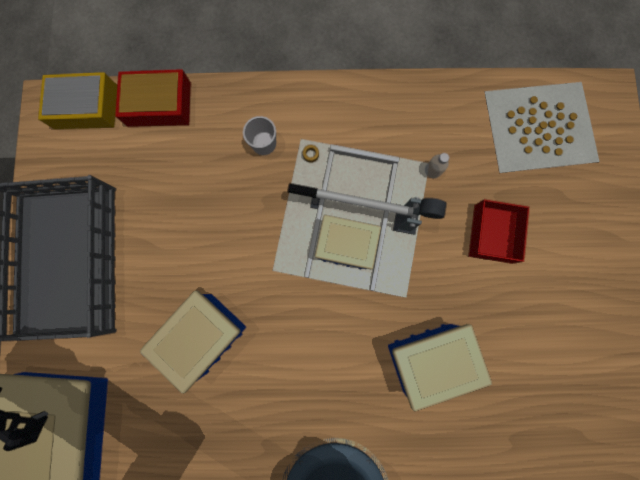

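View pics/side0.png

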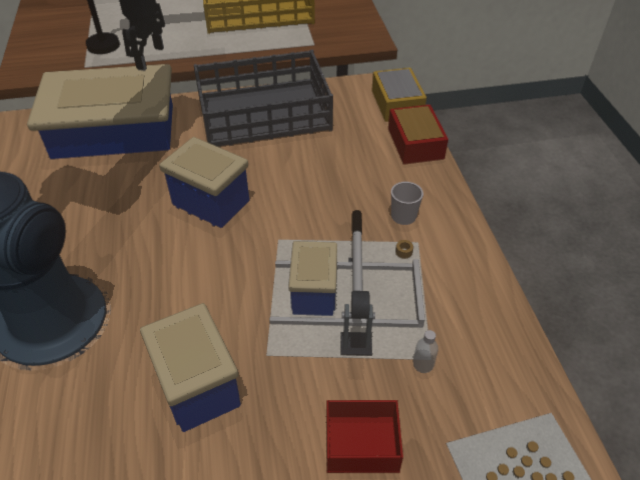

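The top view shows the bar from its dark tip at (290,189) to the hinge at (410,215), and the box in the lane at (348,243). The stop strip runs (330,149)-(397,159), the cup is at (260,135), the bush at (311,153), the bin at (499,232) and the bottle at (440,163). The side view agrees.

Run:
```python
from h import *
f=np.load("top0.npz");P=cloud("top",f['d']);v,u=np.mgrid[:480,:640]
im=f['im'].astype(int)
def reg(u0,u1,v0,v1,z0,z1): return (u>=u0)&(u<u1)&(v>=v0)&(v<v1)&(P[...,2]>z0)&(P[...,2]<z1)
def show(n,m):
    q=P[m]; c,s,a=cv2.minAreaRect(q[:,:2].astype(np.float32)); print(n,m.sum(),q.mean(0).round(4),"rect",np.round(c,4),np.round(s,4),round(a,1)); return q
q=show("bar",reg(280,405,175,220,.085,.125)); print(np.percentile(q[:,2],[5,50,95]))
d=np.linalg.svd(q[:,:2]-q[:,:2].mean(0),full_matrices=False)[2][0]; print("bar dir",d)
show("bar+sleeve end",reg(280,320,175,215,.085,.125))
show("stop",reg(322,402,140,165,.022,.033))
show("box",reg(300,385,212,275,.088,.1)&(im[...,0]>150)&(im[...,2]<im[...,0]-25))
for n,b in dict(railL=(300,335,140,285),railR=(365,405,150,300)).items():
    for z in((.009,.018),):show(n,reg(*b,*z))
show("cup",reg(240,280,112,160,.06,.085)); show("bush",reg(300,322,142,165,.015,.03))
show("bottle",reg(425,455,145,182,.03,.12)); show("bin",reg(468,530,198,266,.05,.07))
show("weight",reg(420,450,190,225,.13,.22)); show("cheek",reg(390,425,195,235,.1,.115))
print("mat z",np.median(P[250:290,285:300,2]),"table",np.median(P[300:320,300:350,2]))
g=f['im'];cv2.imwrite("pics/crop.png",cv2.resize(g[130:305,265:455,::-1],None,fx=4,fy=3.4,interpolation=cv2.INTER_CUBIC)[:600,:800])
```

```text
bar 1154 [ 0.6105 -0.0255  0.1014] rect [ 0.5935 -0.027 ] [0.2425 0.0606] 77.8
[0.0941492  0.10213049 0.10573235]
bar dir [-0.19740278 -0.98032247]
bar+sleeve end 325 [0.6308 0.0552 0.1028] rect [0.6319 0.0545] [0.067  0.0198] 77.7
stop 391 [ 0.7326 -0.0763  0.0275] rect [ 0.7329 -0.0782] [0.1555 0.013 ] 78.0
box 2250 [ 0.5261 -0.0334  0.0955] rect [ 0.5262 -0.0333] [0.1138 0.0843] 77.2
railL 578 [0.6012 0.0271 0.0137] rect [0.6034 0.0312] [0.0698 0.2919] 86.9
railR 613 [ 0.5742 -0.1169  0.0135] rect [ 0.578  -0.1227] [0.2992 0.0805] 0.4
cup 320 [0.7708 0.1517 0.0713] rect [0.7677 0.1503] [0.0716 0.0683] 14.7
bush 157 [0.7377 0.0427 0.0215] rect [0.7386 0.0429] [0.0368 0.0357] 56.0
bottle 348 [ 0.6904 -0.2302  0.0697] rect [ 0.6925 -0.2324] [0.0377 0.0312] 51.6
bin 592 [ 0.5489 -0.3658  0.0573] rect [ 0.5492 -0.3648] [0.1023 0.1207] 79.5
weight 496 [ 0.5775 -0.1882  0.171 ] rect [ 0.5798 -0.191 ] [0.0472 0.0309] 77.7
cheek 342 [ 0.5856 -0.1555  0.1051] rect [ 0.5831 -0.1516] [0.0559 0.0628] 5.7
mat z 0.000351276334319528 table -0.00020492053904708207
```

View pics/crop.png

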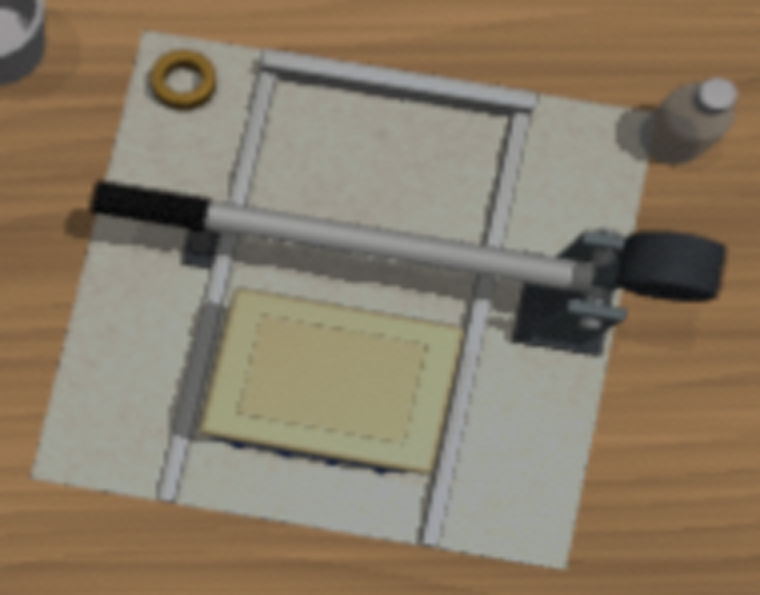

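The gate origin comes out consistent from the sleeve end and the stop: about (0.6097, -0.0505), yaw -12.2°. The box is at gate (-85, -1) mm and has the right size. Next I check reachability.

```bash
cat >> h.py <<'E'
from scipy.spatial.transform import Rotation as Ro
YAW=np.deg2rad(-12.2); G=np.array([.6097,-.0505,0]); RG=Ro.from_euler('z',YAW).as_matrix()
def W(x,y,z): return G+RG@np.array([x,y,z])/1000
def ori(tilt,s):  # tool y along s*gate y, tool z tilted forward from down
    t=np.deg2rad(tilt); z=np.array([np.sin(t),0,-np.cos(t)]); y=np.array([0,s,0.]); 
    return Ro.from_matrix(RG@np.c_[np.cross(y,z),y,z]).as_rotvec()
def lift(th,t,r=238):  # TCP (gate mm) with front finger face under the bar at radius r
    t=np.deg2rad(t); return np.array([12*np.sin(t)-20*np.cos(t), -120+r*np.cos(th), 95+r*np.sin(th)-12*np.cos(t)-20*np.sin(t)])
E
python3 - <<'E'
from h import *
for s in(1,-1):
  for t in(30,40,45):
    L=lift(0,t); pts=[(-90,150,260),(-75,118,L[2]-12),(L[0],118,L[2]-12)]+[lift(a,t) for a in(0,.3,.6,.9,1.05)]
    q=[manip.inverse_kinematics(W(*p),ori(t,s)) for p in pts]
    print(s,t,[None if a is None else np.round(a,2).tolist() for a in q[::2]],[a is not None for a in q],L.round(1))
  q=[manip.inverse_kinematics(W(*p),ori(0,s)) for p in((-185,0,200),(-185,0,22),(25,0,22))]
  print(s,0,[None if a is None else np.round(a,2).tolist() for a in q])
E
```

```text
1 30 [[0.2, -0.03, -0.5, 0.62, -0.2, 0.37], [0.08, 0.29, -0.71, 0.06, -0.14, 0.25], [0.06, 0.16, -0.61, 0.29, -0.13, 0.23], [-0.11, 0.01, -0.46, 0.58, -0.05, 0.09]] [True, True, True, True, True, True, True, True] [-11.3 118.   74.6]
1 40 [[0.25, -0.12, -0.69, 0.36, -0.29, 0.37], [0.1, 0.29, -0.9, -0.29, -0.2, 0.25], [0.08, 0.13, -0.81, -0.04, -0.19, 0.23], [-0.1, -0.08, -0.67, 0.29, -0.07, 0.08]] [True, False, True, True, True, True, True, True] [ -7.6 118.   73. ]
1 45 [[0.28, -0.15, -0.78, 0.21, -0.34, 0.36], [0.12, 0.32, -0.98, -0.49, -0.23, 0.24], [0.09, 0.13, -0.9, -0.22, -0.21, 0.22], [-0.1, -0.11, -0.77, 0.13, -0.08, 0.08]] [True, False, True, True, True, True, True, True] [ -5.7 118.   72.4]
1 0 [[-0.17, 0.1, -0.37, 1.11, 0.0, 0.04], [-0.17, 0.28, -0.66, 0.63, 0.0, 0.04], [-0.19, 0.63, -0.07, 0.87, 0.0, 0.03]]
-1 30 [[0.2, -0.03, -0.5, 0.62, -0.2, -2.77], [0.08, 0.29, -0.71, 0.06, -0.14, -2.89], [0.06, 0.16, -0.61, 0.29, -0.13, -2.91], [-0.11, 0.01, -0.46, 0.58, -0.05, -3.06]] [True, True, True, True, True, True, True, True] [-11.3 118.   74.6]
-1 40 [[0.25, -0.12, -0.69, 0.36, -0.29, -2.78], [0.1, 0.29, -0.9, -0.29, -0.2, -2.9], [0.08, 0.13, -0.81, -0.04, -0.19, -2.91], [-0.1, -0.08, -0.67, 0.29, -0.07, -3.06]] [True, False, True, True, True, True, True, True] [ -7.6 118.   73. ]
-1 45 [[0.28, -0.15, -0.78, 0.21, -0.34, -2.78], [0.12, 0.32, -0.98, -0.49, -0.23, -2.9], [0.09, 0.13, -0.9, -0.22, -0.21, -2.92], [-0.1, -0.11, -0.77, 0.13, -0.08, -3.06]] [True, False, True, True, True, True, True, True] [ -5.7 118.   72.4]
-1 0 [[-0.17, 0.1, -0.37, 1.11, -0.0, -3.1], [-0.17, 0.28, -0.66, 0.63, -0.0, -3.1], [-0.19, 0.63, -0.07, 0.87, -0.0, -3.12]]
```

Run:
```python
from h import *
t=40;o=ori(t,1);L=lift(0,t);F=lambda:manip.current_contact_force().round(1)
pts=[(L[0],190,160),(L[0],190,L[2]-12),(L[0],118,L[2]-12)]
print([manip.inverse_kinematics(W(*p),o) is not None for p in pts])
manip.gripper_to(0.0)
manip.move_pose(W(-60,190,230),o)
manip.move_l(W(*pts[0]),velocity=.2); manip.move_l(W(*pts[1]),velocity=.15)
print("guard",manip.move_l(W(*pts[2]),velocity=.08,guard=4),manip.current_t(),F())
im,d=eyes.capture("side"); cv2.imwrite("pics/s1.png",cv2.resize(im[150:400,220:480,::-1],None,fx=2.4,fy=2.4))
```

```text
[True, True, True]
guard False 5.125 [ 0.  -0.1 -0.1]
```

View pics/s1.png

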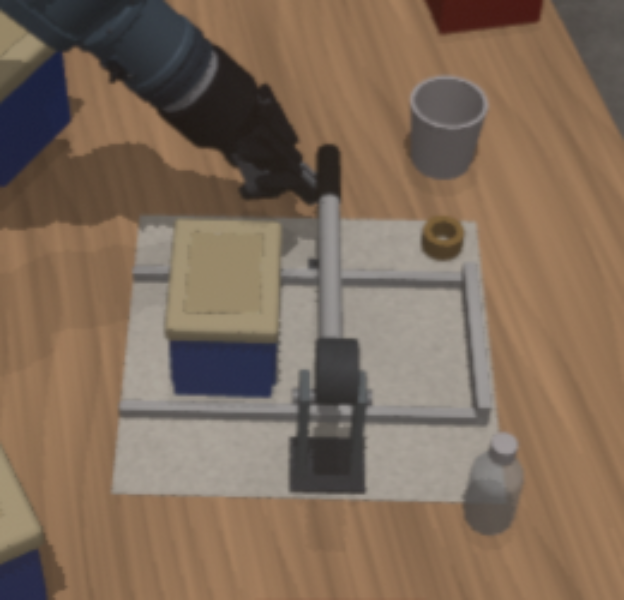

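The fingertips are under the dark sleeve at crop (315,185), with no contact force. Next is the lift along the arc.

Run:
```python
from h import *
t=40
for a in np.arange(0,1.01,.125):
    g=manip.move_l(W(*lift(a,t)),velocity=.1,guard=15); print(round(a,2),g,manip.current_contact_force().round(1))
    if g: break
else:
    p=lift(1.0,t)
    manip.dwell(.5)
    manip.move_l(W(p[0]-90,p[1]+20,p[2]),velocity=.15); manip.dwell(.8)
print(manip.current_t(),manip.current_contact_force().round(1))
im,d=eyes.capture("side"); cv2.imwrite("pics/s2.png",im[:,:,::-1])
```

```text
0.0 False [-2.2  0.5 -1.1]
0.12 False [-3.1  1.  -0.7]
0.25 False [-3.7  1.5 -2.5]
0.38 False [-0.5  0.3 -1. ]
0.5 False [-1.1  0.9 -0.9]
0.62 False [ 0.3  0.4 -0.5]
0.75 False [ 0.  -0.4 -0.3]
0.88 False [-0.7  0.   0.4]
1.0 False [ 0.9  0.2 -0.7]
11.1083 [ 0.  -0.8 -1.1]
```

View pics/s2.png

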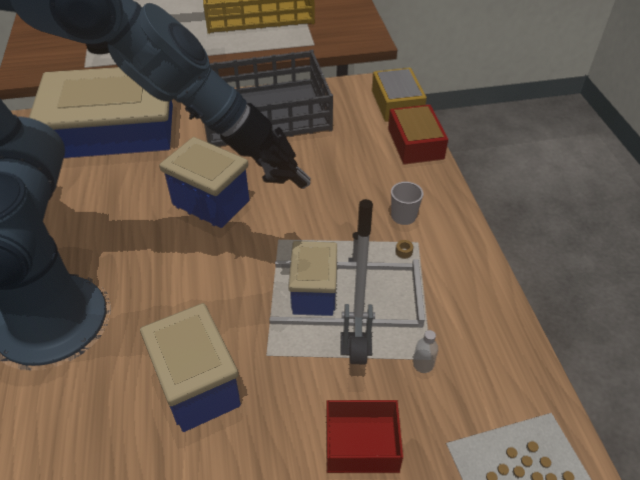

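The counterweight now hangs at (358,345) and the bar appears upright, with its tip at (366,205). I check the bar angle by depth while staging behind the box.

Run:
```python
from h import *
o=ori(0,1)
def barang():
    im,d=eyes.capture("side"); P=(cloud("side",d)-G)@RG*1000  # gate mm
    m=(abs(P[...,0])<25)&(P[...,1]>-135)&(P[...,1]<170)&(P[...,2]>150)&(P[...,2]<400)
    q=P[m][:,1:]; return m.sum(), q.min(0).round(), q.max(0).round(), np.median(np.arctan2(q[:,1]-95,q[:,0]+120)).round(2)
print(barang())
manip.move_pose(W(-185,60,230),o); print(barang())
manip.gripper_to(.06)
manip.move_l(W(-185,0,200),velocity=.2)
manip.move_l(W(-185,0,22),velocity=.12)
print("contact",manip.move_l(W(-125,0,22),velocity=.04,guard=1.5),(RG.T@(manip.current_position()-G)*1000).round(1),manip.current_t(),manip.current_contact_force().round(1))
im,d=eyes.capture("top"); cv2.imwrite("pics/t3.png",im[:,:,::-1])
```

```text
(np.int64(1144), array([-129.,  150.]), array([-95., 359.]), np.float64(1.56))
(np.int64(1144), array([-131.,  150.]), array([-92., 358.]), np.float64(1.56))
contact True [-1.462e+02 -1.000e-01  2.160e+01] 15.7333 [-0.3 -0.5  0.2]
```

View pics/t3.png

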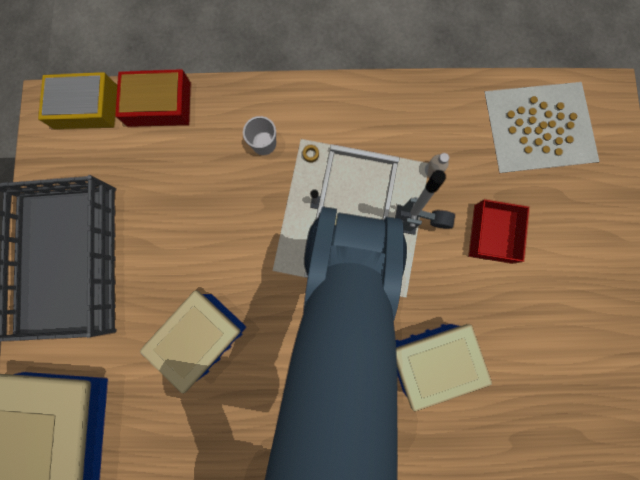

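The bar is up at about 1.5 rad, with its tip at (435,182), and the lane is clear. The wrist clears the bar by roughly 30 mm, so I shift the push line 10 mm left for margin and push.

Run:
```python
from h import *
S=lambda:((RG.T@(manip.current_position()-G)*1000).round(1),manip.current_contact_force().round(1),manip.current_t())
manip.move_l(W(-158,10,22),velocity=.06)
print(manip.move_l(W(-130,10,22),velocity=.05),S())
for x in(-80,-30,0):
    print(manip.move_l(W(x,10,22),velocity=.06,guard=15),S())
print("stop",manip.move_l(W(30,10,22),velocity=.025,guard=9),S())
im,d=eyes.capture("side"); cv2.imwrite("pics/s4.png",im[:,:,::-1])
```

```text
False (array([-129.8,   10. ,   21.9]), array([ 0.3, -0.4,  0.4]), 16.8833)
False (array([-79.5,  10. ,  22.2]), array([ 0.3, -0.8,  0.5]), 17.8667)
False (array([-29.5,  10. ,  22.2]), array([-0.3, -0.7,  0.3]), 18.85)
False (array([ 0.4, 10. , 22.1]), array([ 0.8,  0.7, -0.3]), 19.5)
stop True (array([12.9, 10. , 20.8]), array([-2.1,  0.9, -0.7]), 20.2083)
```

View pics/s4.png

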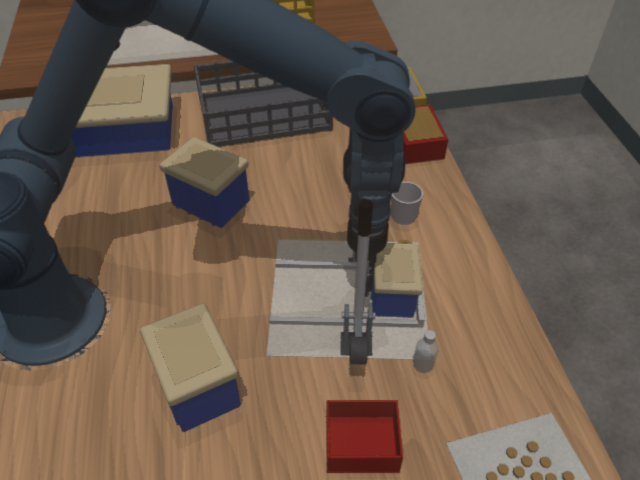

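The box is at the stop at (397,280), the bar is still up, and the bystanders are unmoved. I retreat and measure.

Run:
```python
from h import *
manip.move_l(W(-60,10,22),velocity=.06)
manip.move_l(W(-120,10,200),velocity=.15)
manip.move_l(W(-220,60,220),velocity=.15)
for n in("top","side"):
    im,d=eyes.capture(n); P=(cloud(n,d)-G)@RG*1000; i=im.astype(int)
    m=(P[...,2]>90)&(P[...,2]<101)&(P[...,0]>0)&(P[...,0]<150)&(abs(P[...,1])<85)&(i[...,0]>i[...,2]+20)
    c,s,a=cv2.minAreaRect(P[m][:,:2].astype(np.float32)); print(n,m.sum(),np.round(c,1),np.round(s,1),round(a,1),np.percentile(P[m][:,2],[5,95]).round(1))
    m=(abs(P[...,0])<25)&(P[...,1]>-135)&(P[...,1]<170)&(P[...,2]>150)&(P[...,2]<400); print("bar",m.sum(),P[m].min(0).round(),P[m].max(0).round())
    cv2.imwrite(f"pics/{n}5.png",im[:,:,::-1])
print(manip.current_t(),manip.current_contact_force())
```

```text
top 2403 [73.6 -0.6] [119.9  90.4] 89.6 [92.4 98.1]
bar 536 [ -10. -124.  151.] [  9. -94. 359.]
side 2182 [70.8 -3.9] [ 89.1 123. ] 0.1 [91.9 98.2]
bar 1145 [ -14. -130.  150.] [  8. -94. 358.]
24.0083 [0.53114482 0.04817642 1.18921832]
```

View pics/side5.png

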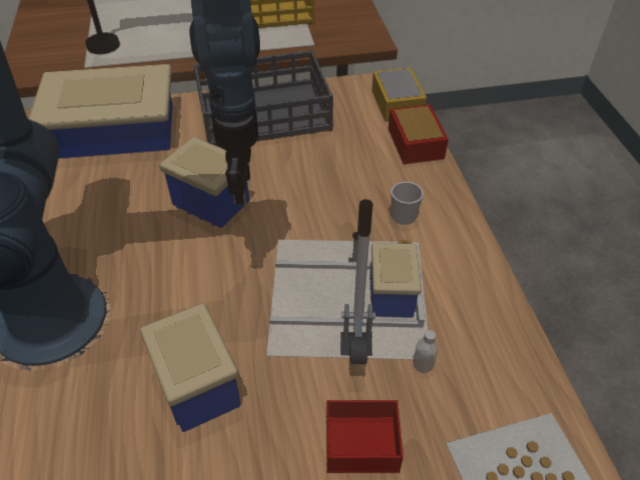

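The box stands flat at the stop at (396,280), measured at gate x ≈ 71–74 mm, y ≈ -1 to -4 mm. The bar is upright and the arm is clear, so I hand in.

```bash
python3 -c "
from bench import manip
print(manip.finish_job())"
```

```text
the job is handed in; nothing more can be done
None
```

I raised the gate bar, which stays up by itself, pushed the parts box through to the end stop, and handed the job in at about 24 s; the hand-in call returned no verdict.

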